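# Sort power-supply parts into their trays

### The arm

A 6-joint arm with a two-finger parallel gripper is mounted at the origin on the work surface. World frame = base frame: x ahead of the robot, y to its left, z up, the work surface at z = 0. Lengths are in m, angles in degrees, forces in N, time in s.
With the tool pointing down it reaches from about 0.4 to 0.825 m from the base axis. Payload 7 kg.
Tool frame: the origin (TCP) lies on the centre line of the jaws, within the pads' length; the fingertips stand r.tip_reach ahead of it and the grasp point (between the pads) is the TCP (r.tip_reach is the distance from the TCP to the fingertips, in m); z points along the fingers, y is the line along which they close (so a half turn about z gives the same grasp; the last joint's range is limited). The gripper opens to 88 mm and grips with 3 to 60 N. Pads are 19 mm wide; open, the fingers measure 130 mm over their backs; the gripper's body (78 mm by 193 mm) begins 47 mm behind the grasp point.
Start: joints at [-52.191, 20.546, 0.682, 0, -70.136, -16.507], TCP at [0.245, -0.629, 0.214] pointing down, gripper open.
Joint ranges: [-176.03, 176.03], [-82.01, 121.73], [-58.28, 71.71], [-173.87, 95.51], [-174.79, -0.11], [-173.66, 173.66]. Speed limits (degrees/s): [136.94, 136.94, 172.46, 180, 180, 180].

### API

Orientations are given as [roll, pitch, yaw] about the fixed x, y, z axes, in that order (R = Rz(yaw) Ry(pitch) Rx(roll)).
In Python, from plant import sensors, cams, r gives the robot as it stands.
- The arm moves only by the tool drive_tool, never from a script. Its argument "rows" is a list of rows, each an object of numbers: "fingers": the gripper's target within -1 to 1 (fully open at 1, half-way at 0, shut at -1); "x", "y", "z": the shift along the tool's x, y, z in m; "spin": the turn about the tool's z in rad. A call has 1 to 10 rows; each row is the pose to reach, as a shift and turn from the pose commanded when the call began, along the tool's axes at that moment; what a row does not reach only later rows make up. A row lasts 1/8 s, in which the tool goes at most 62.5 mm and 10.7 degrees, less where a joint would pass 70% of its speed; a pose out of reach is approached as far as the arm can. A call with a gripper value outside its range is refused whole. The fingers move at their own pace and stop on an object; "newtons" is the grip in N (left out, the last holds). Time passes only in rows, so rows that repeat a pose let the fingers close. It gives the time, the measured TCP pose, the force, the opening and the grip force at its end, in the units of the state.
- sensors.get_state(): the state, without advancing time (a new reading comes with each control period).
- cams.capture(name): name is "scene" or "top"; returns a dict with "pixels" (420x560x3 uint8, red, green, blue), "intrinsics" (3x3 intrinsics, pixels), "k1" (the pictures are not rectified: a ray, as slopes to the right and down, at radius r is drawn at 1 + k1 r^2 times it, then the intrinsics apply), "eye" and "orientation" of the camera in the world. Camera axes: x right, y up, looking along -z (the intrinsics and any distortion apply to the point x, -y, -z); pixel columns grow to the right and rows downward; lengths in m; the calibration is good to about 2 mm. A picture is of the moment at which its call begins. There is no depth.
- r.close_job(): hands the job in; it is judged then, once.
The state is a dict: "time_s": time; "joints": joint angles; "qd": joint speeds; "joint_torque": joint torques, N m; "tcp_pos": TCP position; "eef_rot": TCP orientation; "contact_force": force on the tool from outside, world axes, zero at the start; "moment": the same for the moment, N m; "gripper_width": finger opening in m; "gripper_force": force on a finger pad.
Only numpy, scipy, OpenCV 4.12 (cv2) and the standard library are available. Lean on these libraries where they do the work, as an engineer would, in place of code of your own. Each camera call takes 0.05 s, during which the arm holds its last target. There are 200 camera calls.

### The job

Sort the five loose power-supply parts on the test bench into the grey trays: the large capacitor into the larger bay and the small capacitor into the smaller bay of the divided tray, both transformers side by side in the biggest undivided tray, and the heat sink lengthways in the smallest tray. Set each part down gently, without dropping it, so that it stands upright and flat on the tray floor, and let go of everything.

Things in the scene. Friction and masses are not known exactly. Their poses are not given: they have to be found in the camera images.
- large_capacitor: The larger of the two round capacitors: an upright black can with a silver top, 35 mm across, 50 mm tall, about 60 g. Origin at the centre of its underside, z up. Starts standing on the bench, any turn.
- small_capacitor: The smaller round capacitor: an upright black can with a silver top, 22 mm across, 42 mm tall, about 25 g. Origin at the centre of its underside, z up. Starts standing on the bench, any turn.
- transformer_1: One of two identical ferrite transformers: yellow-taped winding between dark grey core halves on a black base, a solid block of 38 mm (its x) by 34 mm (its y), 40 mm tall, about 90 g. Origin at the centre of its underside, z up. Starts standing on the bench, any turn.
- transformer_2: The other of the two identical transformers: 38 mm (its x) by 34 mm (its y), 40 mm tall, about 90 g. Origin at the centre of its underside, z up. Starts standing on the bench, any turn.
- heat_sink: Bare aluminium heat sink with upright fins on both sides of a middle web: 60 mm long (its x), 26 mm across the fin tips (its y), 42 mm tall, about 80 g. Grip it across the 26 mm. Origin at the centre of its underside, z up. Starts standing on the bench, any turn.
- cap_tray: Capacitor tray: the grey open tray with a cross wall that parts it into a larger and a smaller bay. Outside 118 mm long (its y) by 68 mm wide (its x), 14 mm high. Origin at the middle of its underside, z up; fixed to the bench. Walls are 4 mm, the floor's top is 3 mm above the origin. Larger bay: 60 x 62 mm inside, its centre at y = -24 mm from the origin (x = 0); smaller bay: 60 x 44 mm inside, its centre at y = +33 mm (x = 0).
- coil_tray: Transformer tray: the largest undivided grey open tray. Outside 128 mm long (its y) by 74 mm wide (its x), 14 mm high; inside 120 x 66 mm. Both transformers fit side by side along its length, centres about 30 mm either side of the middle. Origin at the middle of its underside, z up; fixed. Walls 4 mm, floor's top 3 mm above the origin.
- sink_tray: Heat sink tray: the smallest undivided grey open tray. Outside 94 mm long (its y) by 58 mm wide (its x), 14 mm high; inside 86 x 50 mm, so the heat sink fits only lengthways. Origin at the middle of its underside, z up; fixed. Walls 4 mm, floor's top 3 mm above the origin.

How it is judged (in metres and radians):
At the end, for the whole second after the job is handed in: Large capacitor in the larger bay and small one in the smaller bay of the divided tray, both transformers in the biggest undivided tray, heat sink in the smallest; each within the walls, underside within 4 mm of the tray floor, upright within 0.12 rad, at rest (x of large_capacitor in the frame of cap_tray between -0.018 and 0.018 m and y of large_capacitor in the frame of cap_tray between -0.042 and -0.006 m and z of large_capacitor in the frame of cap_tray between -0.003 and 0.007 m and angle between each of large_capacitor, small_capacitor, transformer_1, transformer_2, heat_sink's own z axis and vertical below 0.12 rad and linear speed of each of large_capacitor, small_capacitor, transformer_1, transformer_2, heat_sink below 0.02 m/s and angular speed of each of large_capacitor, small_capacitor, transformer_1, transformer_2, heat_sink below 0.2 rad/s and x of small_capacitor in the frame of cap_tray between -0.023 and 0.023 m and y of small_capacitor in the frame of cap_tray between 0.018 and 0.048 m and z of small_capacitor in the frame of cap_tray between -0.003 and 0.007 m and x of transformer_1 in the frame of coil_tray between -0.024 and 0.024 m and y of transformer_1 in the frame of coil_tray between -0.048 and 0.048 m and z of transformer_1 in the frame of coil_tray between -0.003 and 0.007 m and x of transformer_2 in the frame of coil_tray between -0.024 and 0.024 m and y of transformer_2 in the frame of coil_tray between -0.048 and 0.048 m and z of transformer_2 in the frame of coil_tray between -0.003 and 0.007 m and x of heat_sink in the frame of sink_tray between -0.018 and 0.018 m and y of heat_sink in the frame of sink_tray between -0.02 and 0.02 m and z of heat_sink in the frame of sink_tray between -0.003 and 0.007 m); the robot touches nothing.
It fails at once if the large capacitor is dropped or thrown (faster than 0.7 m/s within 50 mm of the bench) (linear speed of large_capacitor above 0.7 m/s and height (world z) of large_capacitor below 0.05 m).
It fails at once if the small capacitor is dropped or thrown (faster than 0.7 m/s within 50 mm of the bench) (linear speed of small_capacitor above 0.7 m/s and height (world z) of small_capacitor below 0.05 m).
It fails at once if the transformer 1 is dropped or thrown (faster than 0.7 m/s within 50 mm of the bench) (linear speed of transformer_1 above 0.7 m/s and height (world z) of transformer_1 below 0.05 m).
It fails at once if the transformer 2 is dropped or thrown (faster than 0.7 m/s within 50 mm of the bench) (linear speed of transformer_2 above 0.7 m/s and height (world z) of transformer_2 below 0.05 m).
It fails at once if the heat sink is dropped or thrown (faster than 0.7 m/s within 50 mm of the bench) (linear speed of heat_sink above 0.7 m/s and height (world z) of heat_sink below 0.05 m).
It also fails if it takes over 128 s, if anything falls off the work surface, if the arm or the gripper's body presses on something with over 40 N, if the wrist force passes 120 N, or if a joint passes its speed limit or range.

## Working session

There is one attempt and no reset: what is moved stays moved. The work goes in short steps, Python scripts to look and compute and a tool call to move; the robot and the scene stay as the last step left them, time stands still between calls to the robot, and variables do not carry over. Pictures are saved under pics/ and viewed, at most 14 in all, crops included, and the job is handed in when it is done.

Besides the shell and the picture viewer there is one more tool, called by a JSON object that holds its "method" and its "body". drive_tool: Moves the arm, as the interface text tells. Its arguments: {"type":"object","properties":{"rows":{"type":"array"},"newtons":{"type":"number"}},"required":["rows"]}

```bash
ls; mkdir -p pics; python3 - <<'E'
from plant import sensors, cams, r
import cv2,pickle
s=sensors.get_state(); print({k:s[k] for k in('time_s','tcp_pos','eef_rot','gripper_width')}, r.tip_reach)
for n in('top','scene'):
    c=cams.capture(n); pickle.dump(c,open(n+'0.pkl','wb')); cv2.imwrite(f'pics/{n}0.png',c['pixels'][:,:,::-1])
    print(n,c['intrinsics'],c['k1'],c['eye'],c['orientation'])
E
```

```text
pics
{'time_s': 0.0, 'tcp_pos': array([ 0.24501316, -0.62843067,  0.21273574]), 'eef_rot': array([ 1.79906780e+02, -9.45819734e-03, -1.58702953e+02]), 'gripper_width': 0.08798859857156915} 0.019
top [[403.81133137   0.         277.73684324]
 [  0.         403.81133137 209.23930767]
 [  0.           0.           1.        ]] -0.006537781776388233 [0.37557691 0.00323651 0.88482904] [ 10.40858453   0.9802949  -90.39889944]
scene [[441.01440011   0.         279.58883879]
 [  0.         441.01440011 211.84268969]
 [  0.           0.           1.        ]] 0.028601265139723067 [0.96794859 0.39391772 0.71744386] [4.26506310e+01 9.00901793e-03 1.31834509e+02]
```

View pics/top0.png

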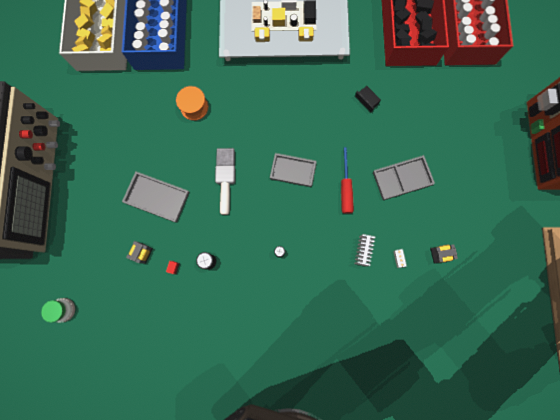

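View pics/scene0.png

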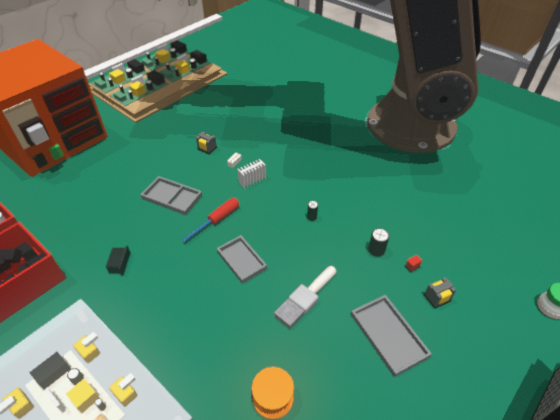

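```bash
cat > h.py <<'E'
import numpy as np, cv2
from scipy.spatial.transform import Rotation as R
def rays(c,px):
    K=np.array(c['intrinsics']); u=cv2.undistortPoints(np.float64(px).reshape(-1,1,2),K,np.array([c['k1'],0,0,0.])).reshape(-1,2)
    d=np.c_[u[:,0],-u[:,1],-np.ones(len(u))]
    return R.from_euler('xyz',c['orientation'],degrees=True).apply(d)
def cast(c,px,z):
    d=rays(c,px); e=np.array(c['eye']); return (e+d*((z-e[2])/d[:,2])[:,None])[:,:2]
def blob(c,seed,rad=40):
    im=c['pixels'].astype(int); g=im[:,:,1]-im[:,:,0]  # bench: green well above red
    m=((g<0.45*im[:,:,1])|(im[:,:,2]>0.9*im[:,:,1])).astype(np.uint8)
    n,l,st,ce=cv2.connectedComponentsWithStats(m,connectivity=4)
    w=l[seed[1]-6:seed[1]+7,seed[0]-6:seed[0]+7].ravel(); k=np.bincount(w[w>0]).argmax()
    cn=cv2.findContours((l==k).astype(np.uint8),cv2.RETR_EXTERNAL,cv2.CHAIN_APPROX_NONE)[0][0].reshape(-1,2)
    return cn,st[k]
def extents(c,px,h,th):
    e=np.array(c['eye'])[:2]; T=cast(c,px,h);B=cast(c,px,0); out=[]
    for a in(th,th+np.pi/2):
        u=np.array([np.cos(a),np.sin(a)]); t=T@u;b=B@u;n=e@u
        hi=t.max() if n<t.max() else b.max()
        lo=t.min() if n>t.min() else b.min()
        out+= [(lo+hi)/2,hi-lo]
    u=np.array([np.cos(th),np.sin(th)]);v=np.array([-u[1],u[0]])
    return out[0]*u+out[2]*v,out[1],out[3]
def box(c,seed,h,dims):
    px,st=blob(c,seed); best=None
    for th in np.radians(np.arange(0,180,1.)):
        p,a,b=extents(c,px,h,th); s=abs(a-dims[0])+abs(b-dims[1])
        if best is None or s<best[0]: best=(s,np.degrees(th),p,a,b)
    return best[1:],st
E
python3 - <<'E'
import pickle,numpy as np,cv2
from h import *
np.set_printoptions(precision=4,suppress=True)
t=pickle.load(open('top0.pkl','rb'));s=pickle.load(open('scene0.pkl','rb'))
for n,a,b,h,d in[('cap_tray',(404,177),(172,194),.014,(.068,.118)),('coil_tray',(155,196),(390,334),.014,(.074,.128)),('sink_tray',(293,170),(242,258),.014,(.058,.094)),
 ('trA',(139,252),(440,292),.04,(.038,.034)),('trB',(445,253),(206,142),.04,(.038,.034)),('sink',(366,250),(252,173),.042,(.06,.026)),
 ('big',(205,261),(379,242),.05,(.035,.035)),('small',(279,252),(312,210),.042,(.022,.022))]:
    for c,q in((t,a),(s,b)):
        (th,p,x,y),st=box(c,q,h,d); print(n,'th',th,p,np.hypot(*p).round(3),'size',x,y,st)
im=t['pixels'][:,:,::-1]
cv2.imwrite('pics/z.png',np.vstack([cv2.resize(im[225:285,115:305],None,fx=4,fy=4,interpolation=2),cv2.resize(im[225:285,280:470],None,fx=4,fy=4,interpolation=2)]))
E
```

```text
cap_tray th 17.0 [ 0.6069 -0.2631] 0.662 size 0.07049998761782605 0.11928181380170799 [ 373  155   62   45 1751]
cap_tray th 17.0 [ 0.6043 -0.2619] 0.659 size 0.06960164385919859 0.11891512546743882 [ 140  176   62   39 1404]
coil_tray th 159.0 [0.5689 0.2906] 0.639 size 0.0766742911709411 0.1301822890831616 [ 122  171   67   51 2043]
coil_tray th 159.0 [0.5665 0.2905] 0.637 size 0.0754476293087804 0.12939461062130275 [ 351  295   81   82 3350]
sink_tray th 168.0 [ 0.6277 -0.0175] 0.628 size 0.06002680829668228 0.09713981551586927 [ 269  153   48   34 1195]
sink_tray th 168.0 [ 0.6246 -0.0163] 0.625 size 0.05918973487360479 0.09548900068707555 [ 217  235   50   49 1349]
trA th 151.0 [0.4431 0.316 ] 0.544 size 0.03952206518169035 0.033812966503308284 [126 241  26  23 395]
trA th 146.0 [0.4426 0.3173] 0.545 size 0.03852798687390871 0.0337428409996916 [424 277  32  31 615]
trB th 91.0 [ 0.4361 -0.3347] 0.55 size 0.037969596379114845 0.03546695631904889 [431 244  27  19 408]
trB th 84.0 [ 0.4345 -0.3324] 0.547 size 0.038885869944810636 0.03419432951300244 [196 131  21  23 330]
sink th 167.0 [ 0.4443 -0.1668] 0.475 size 0.06334063601123663 0.0282071409636536 [354 234  22  33 494]
sink th 168.0 [ 0.442  -0.1651] 0.472 size 0.06201048310498519 0.02813716339995307 [237 159  29  30 586]
big th 158.0 [0.4243 0.17  ] 0.457 size 0.03428030201214288 0.032587552993693814 [196 252  20  17 275]
big th 111.0 [0.4215 0.1702] 0.455 size 0.03243556032770831 0.03161398614657507 [369 228  20  28 422]
small th 21.0 [0.4432 0.0143] 0.443 size 0.020459207237197685 0.0219375834530387 [274 246  12  11 100]
small th 35.0 [0.438  0.0137] 0.438 size 0.016844806056760364 0.019671182504774287 [308 200  10  20 125]
```

View pics/z.png

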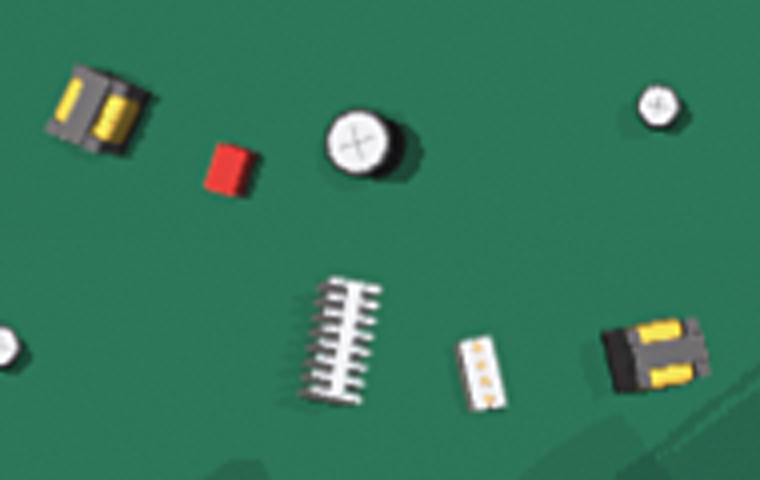

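```bash
cat >> h.py <<'E'
def go(p,yaw,st):
    """shift/spin in tool axes from the measured pose to p, yaw (mod 180, nearest)"""
    Rm=R.from_euler('xyz',st['eef_rot'],degrees=True); d=Rm.inv().apply(np.array(p)-st['tcp_pos'])
    cur=st['eef_rot'][2]; s=-(((yaw-cur)+90)%180-90)
    return dict(shift=d.round(4).tolist(),spin=round(float(np.radians(s)),3),j6=round(float(st['joints'][5]),1))
E
python3 - <<'E'
import pickle
from h import *
from plant import sensors
np.set_printoptions(precision=4,suppress=True)
t=pickle.load(open('top0.pkl','rb'));s=pickle.load(open('scene0.pkl','rb'))
for n,a,b,h in[('big',(205,261),(379,238),.05),('small',(279,252),(312,205),.042)]:
  for c,q in((t,a),(s,b)):
    w=c['pixels'][q[1]-16:q[1]+17,q[0]-16:q[0]+17]; m=(w.min(2)>110).astype(np.uint8)
    cn=max(cv2.findContours(m,0,1)[0],key=cv2.contourArea).reshape(-1,2)+[q[0]-16,q[1]-16]
    P=cast(c,cn,h);print(n,(P.max(0)+P.min(0))/2,np.ptp(P,0))
for n,q in(('A',(139,252)),('B',(445,253))):
  w=t['pixels'][q[1]-18:q[1]+19,q[0]-18:q[0]+19].astype(int);m=((w[:,:,0]>150)&(w[:,:,2]<90)).astype(np.uint8)
  for k in cv2.findContours(m,0,1)[0]:
    P=cast(t,k.reshape(-1,2)+[q[0]-18,q[1]-18],.04); print(n,len(k),cv2.minAreaRect((P*1000).astype(np.float32)))
print(go((.435,-.3335,.034),-80,sensors.get_state()))
im=t['pixels'][:,:,::-1];cv2.imwrite('pics/tr.png',cv2.resize(im[140:215,355:455],None,fx=5,fy=5,interpolation=2))
E
```

```text
big [0.4242 0.1693] [0.0288 0.0292]
big [0.4234 0.1708] [0.0325 0.0303]
small [0.4431 0.0135] [0.0187 0.0188]
small [0.4411 0.0156] [0.0207 0.0189]
A 42 ((438.6666259765625, 301.9981384277344), (9.653244972229004, 22.886554718017578), 65.66732788085938)
A 21 ((447.54974365234375, 325.8991394042969), (4.416424751281738, 22.167421340942383), 70.88532257080078)
B 6 ((426.87213134765625, -327.94097900390625), (6.181354522705078, 8.828937438920548e-07), 89.5018539428711)
B 24 ((424.0685119628906, -333.8273010253906), (9.027839660644531, 20.695863723754883), 8.843027114868164)
B 6 ((442.4021301269531, -325.1288757324219), (6.203617095947266, 2.074187994003296), 89.48886108398438)
B 25 ((448.23846435546875, -329.6601257324219), (18.583499908447266, 8.335836410522461), 85.27397918701172)
{'shift': [-0.2842, 0.2056, 0.1791], 'spin': -1.374, 'j6': -16.5}
```

View pics/tr.png

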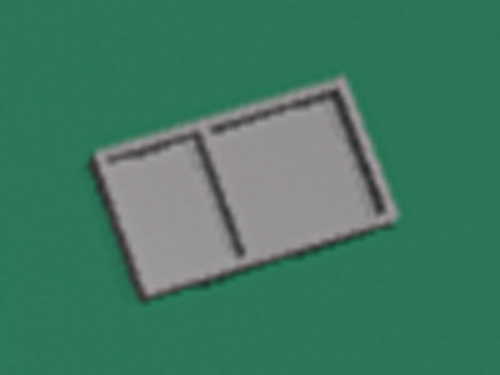

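{"method": "drive_tool", "body": {"rows": [{"x": -0.05,"y": 0.035,"z": 0.01,"spin": -0.18,"fingers": 0.7},{"x": -0.1,"y": 0.07,"z": 0.02,"spin": -0.36,"fingers": 0.7},{"x": -0.15,"y": 0.105,"z": 0.04,"spin": -0.54,"fingers": 0.7},{"x": -0.2,"y": 0.14,"z": 0.06,"spin": -0.72,"fingers": 0.7},{"x": -0.24,"y": 0.17,"z": 0.08,"spin": -0.9,"fingers": 0.7},{"x": -0.284,"y": 0.206,"z": 0.1,"spin": -1.08,"fingers": 0.7},{"x": -0.284,"y": 0.206,"z": 0.1,"spin": -1.2,"fingers": 0.7},{"x": -0.284,"y": 0.206,"z": 0.1,"spin": -1.286,"fingers": 0.7},{"x": -0.284,"y": 0.206,"z": 0.1,"spin": -1.286,"fingers": 0.7},{"x": -0.284,"y": 0.206,"z": 0.1,"spin": -1.286,"fingers": 0.7}], "newtons": 15}}

```text
time_s: 1.35
tcp_pos: [0.4348, -0.3338, 0.1135]
eef_rot: [180.0, 0.0, -85.1]
contact_force: [0.4, 0.2, 1.1]
gripper_width: 0.0746
gripper_force: 0.0
```

```bash
python3 - <<'E'
from h import *
from plant import sensors
s=sensors.get_state();print(s['joints'],s['eef_rot'],s['contact_force'],go((.435,-.3335,.034),-85,s))
E
```

```text
[-1.70406641e+01  1.37602152e+01 -2.31831804e+01 -4.07092759e-03
 -5.30717331e+01  2.18979931e+01] [ 1.79987176e+02  8.66123747e-03 -8.51451183e+01] [0.35648486 0.24434755 1.11426898] {'shift': [-0.0003, -0.0003, 0.0795], 'spin': -0.003, 'j6': 21.9}
```

{"method": "drive_tool", "body": {"rows": [{"z": 0.03,"fingers": 0.7},{"z": 0.06,"fingers": 0.7},{"z": 0.079,"fingers": 0.7},{"z": 0.079,"fingers": 0.7},{"z": 0.079,"fingers": -0.5},{"z": 0.079,"fingers": -0.5},{"z": 0.079,"fingers": -0.5},{"z": 0.079,"fingers": -0.5},{"z": 0.079,"fingers": -0.5},{"z": 0.079,"fingers": -0.5}]}}

```text
invalid input
```

{"method": "drive_tool", "body": {"rows": [{"x": 0,"y": 0,"spin": 0,"z": 0.03,"fingers": 0.7},{"x": 0,"y": 0,"spin": 0,"z": 0.06,"fingers": 0.7},{"x": 0,"y": 0,"spin": 0,"z": 0.079,"fingers": 0.7},{"x": 0,"y": 0,"spin": 0,"z": 0.079,"fingers": 0.7},{"x": 0,"y": 0,"spin": 0,"z": 0.079,"fingers": -0.5},{"x": 0,"y": 0,"spin": 0,"z": 0.079,"fingers": -0.5},{"x": 0,"y": 0,"spin": 0,"z": 0.079,"fingers": -0.5},{"x": 0,"y": 0,"spin": 0,"z": 0.079,"fingers": -0.5},{"x": 0,"y": 0,"spin": 0,"z": 0.079,"fingers": -0.5},{"x": 0,"y": 0,"spin": 0,"z": 0.079,"fingers": -0.5}], "newtons": 15}}

```text
time_s: 2.6
tcp_pos: [0.435, -0.3337, 0.0347]
eef_rot: [-180.0, 0.0, -85.0]
contact_force: [-0.4, 0.7, -0.3]
gripper_width: 0.0235
gripper_force: 0.0
```

```bash
python3 - <<'E'
from plant import cams
import cv2,numpy as np,pickle
a=cams.capture('top');b=cams.capture('scene');pickle.dump((a,b),open('1.pkl','wb'))
x=a['pixels'][180:310,390:520];y=b['pixels'][80:210,140:270]
cv2.imwrite('pics/g1.png',cv2.resize(np.hstack([x,y])[:,:,::-1],None,fx=3,fy=3,interpolation=2))
E
```

```text
(no output)
```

View pics/g1.png

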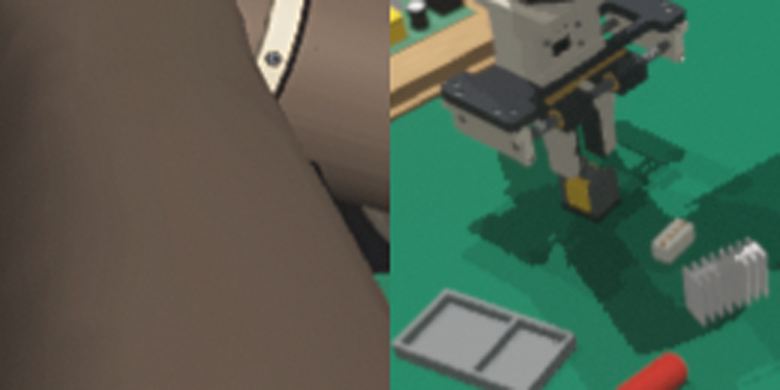

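```bash
cat >> h.py <<'E'
def proj(c,P):
    q=R.from_euler('xyz',c['orientation'],degrees=True).inv().apply(np.atleast_2d(P)-c['eye']); u=np.c_[q[:,0],-q[:,1]]/-q[:,2:]
    u=u*(1+c['k1']*(u**2).sum(1))[:,None]; K=np.array(c['intrinsics']); return u*[K[0,0],K[1,1]]+K[:2,2]
E
python3 - <<'E'
import pickle
from h import *
from plant import sensors
st=sensors.get_state();print(st)
a,b=pickle.load(open('1.pkl','rb'));s0=pickle.load(open('scene0.pkl','rb'))
p=st['tcp_pos'];print(proj(b,[p,p-[0,0,.019],[p[0],p[1],0],[p[0]+.02,p[1],.016],[p[0]-.02,p[1],.016]]))
print(blob(s0,(206,142))[1],box(b,(206,144),.04,(.038,.034)))
v=b['pixels'][105:170,165:245];cv2.imwrite('pics/g2.png',cv2.resize(v[:,:,::-1],None,fx=9,fy=9,interpolation=2))
E
```

```text
{'time_s': 2.7, 'joints': array([-1.70230042e+01,  1.93518462e+01, -2.79693294e+01, -4.73505588e-05,
       -4.26824276e+01,  2.20069241e+01]), 'qd': array([-0.01062844, -0.07952147,  0.04155141, -0.02190322, -0.06900842,
       -0.08857333]), 'joint_torque': array([-2.88354577e-04, -4.85314751e+01,  2.11982989e+01,  5.02964303e+00,
        6.28516101e-02, -2.89377977e-04]), 'tcp_pos': array([ 0.43494287, -0.33375444,  0.03464681]), 'eef_rot': array([ 1.79996671e+02,  1.37993171e-03, -8.50161149e+01]), 'contact_force': array([-0.44936565,  0.7370454 ,  0.23360743]), 'moment': array([0.0401759 , 0.07783965, 0.00779323]), 'gripper_force': 0.0, 'gripper_width': 0.0223164094992421}
[[204.6786901  136.98593181]
 [205.63041565 143.03921332]
 [206.39564962 147.90952959]
 [199.59339662 146.68015906]
 [211.52267742 139.24284651]]
[196 131  21  23 330] ((np.float64(43.0), array([ 0.39375475, -0.8112918 ]), np.float64(0.9075672718584036), np.float64(0.9837352560723946)), array([    0,     0,   272,   177, 33441], dtype=int32))
```

View pics/g2.png

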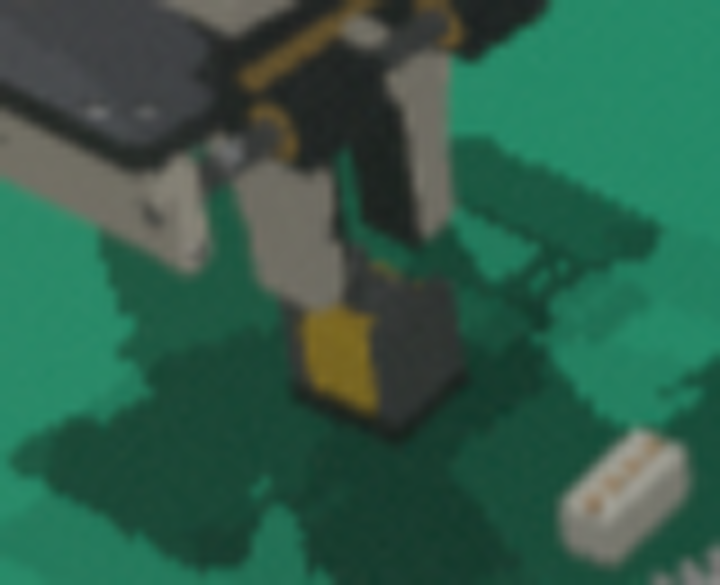

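{"method": "drive_tool", "body": {"rows": [{"x": 0,"y": 0,"spin": 0,"z": -0.01,"fingers": 0.7},{"x": 0,"y": 0,"spin": 0,"z": -0.01,"fingers": 0.7},{"x": 0,"y": 0,"spin": 0,"z": -0.01,"fingers": 0.7},{"x": 0,"y": 0,"spin": 0,"z": -0.01,"fingers": 0.7},{"x": 0,"y": 0,"spin": 0,"z": -0.01,"fingers": 0.7},{"x": 0,"y": 0,"spin": 0,"z": 0,"fingers": 0.7},{"x": 0,"y": 0,"spin": 0,"z": 0.006,"fingers": 0.7},{"x": 0,"y": 0,"spin": 0,"z": 0.012,"fingers": 0.7},{"x": 0,"y": 0,"spin": 0,"z": 0.012,"fingers": 0.7}], "newtons": 15}}

```text
time_s: 3.82
tcp_pos: [0.4345, -0.3336, 0.0219]
eef_rot: [179.9, 0.0, -85.0]
contact_force: [-0.3, 0.5, -0.2]
gripper_width: 0.0744
gripper_force: 0.0
```

```bash
python3 - <<'E'
from plant import cams,sensors
from h import *
import pickle
b=cams.capture('scene');pickle.dump(b,open('2.pkl','wb'))
v=b['pixels'][95:170,165:265].copy()
st=sensors.get_state();p=st['tcp_pos'];print(p,st['contact_force'])
u=np.array([np.cos(np.radians(5)),np.sin(np.radians(5)),0]);w=np.array([-u[1],u[0],0])
P=proj(b,[p+s*.0375*u+k*.0095*w-[0,0,.019] for s in(1,-1) for k in(1,-1)]);print(P)
v=cv2.resize(v[:,:,::-1],None,fx=7,fy=7,interpolation=2)
for q in P: cv2.circle(v,tuple(((q-[165,95]+.5)*7).astype(int)),3,(255,0,255),-1)
cv2.imwrite('pics/g3.png',v)
E
```

```text
[ 0.43478837 -0.33373097  0.02231129] [ 0.75191056 -0.00986062  0.67317496]
[[198.69405463 155.98607554]
 [193.17413171 153.02239565]
 [219.01220101 140.8787253 ]
 [213.55689657 138.12089218]]
```

View pics/g3.png

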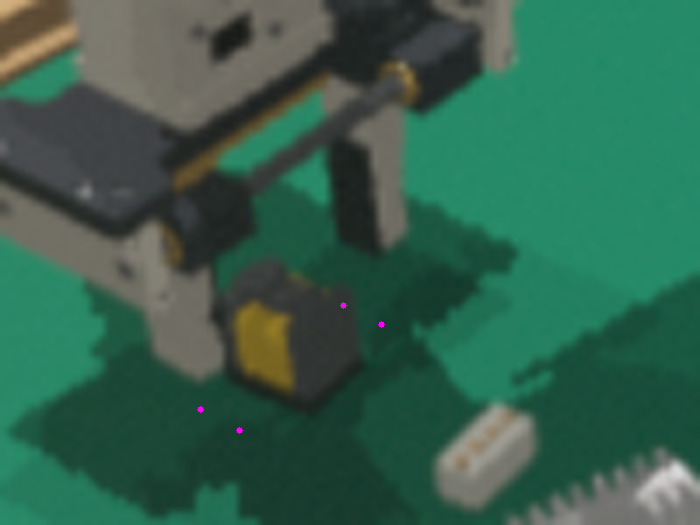

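{"method": "drive_tool", "body": {"rows": [{"x": 0,"y": 0,"spin": 0,"z": 0.005,"fingers": 0.7},{"x": 0,"y": 0,"spin": 0,"z": 0.009,"fingers": 0.7},{"x": 0,"y": 0,"spin": 0,"z": 0.012,"fingers": 0.7},{"x": 0,"y": 0,"spin": 0,"z": 0.012,"fingers": 0.7}], "newtons": 15}}

```text
time_s: 4.38
tcp_pos: [0.4348, -0.3337, 0.0104]
eef_rot: [180.0, 0.0, -85.0]
contact_force: [0.3, 0.0, 1.1]
gripper_width: 0.0748
gripper_force: 0.0
```

```bash
python3 - <<'E'
from plant import cams,sensors
from h import *
import pickle
b=cams.capture('scene');pickle.dump(b,open('3.pkl','wb'))
v=b['pixels'][95:170,165:265].copy()
st=sensors.get_state();p=st['tcp_pos'];print(p,st['contact_force'])
u=np.array([np.cos(np.radians(5)),np.sin(np.radians(5)),0]);w=np.array([-u[1],u[0],0])
v=cv2.resize(v[:,:,::-1],None,fx=7,fy=7,interpolation=2)
for z,col in((.01,(255,0,255)),(.02,(0,255,255))):
  P=proj(b,[np.r_[p[:2],z]+s*.0375*u+k*.0095*w for s in(1,-1) for k in(1,-1)])
  for q in P: cv2.circle(v,tuple(((q-[165,95]+.5)*7).astype(int)),3,col,-1)
cv2.imwrite('pics/g4.png',v)
E
```

```text
[ 0.43489632 -0.33374113  0.01056295] [ 0.48462972 -1.18356803  0.12783118]
```

View pics/g4.png

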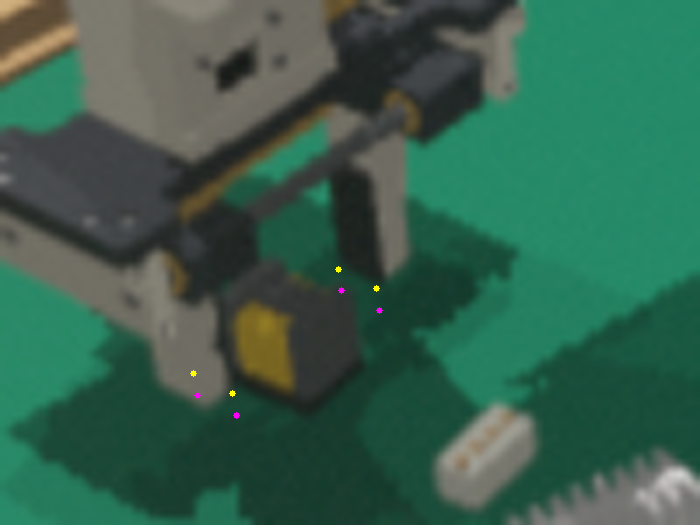

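{"method": "drive_tool", "body": {"rows": [{"x": 0,"y": 0,"spin": 0,"z": 0.003,"fingers": 0.5},{"x": 0,"y": 0,"spin": 0,"z": 0.003,"fingers": 0.2},{"x": 0,"y": 0,"spin": 0,"z": 0.003,"fingers": -0.5},{"x": 0,"y": 0,"spin": 0,"z": 0.003,"fingers": -0.5},{"x": 0,"y": 0,"spin": 0,"z": 0.003,"fingers": -0.5},{"x": 0,"y": 0,"spin": 0,"z": 0.003,"fingers": -0.5},{"x": 0,"y": 0,"spin": 0,"z": 0.003,"fingers": -0.5}], "newtons": 15}}

```text
time_s: 5.3
tcp_pos: [0.4349, -0.3338, 0.0077]
eef_rot: [-180.0, -0.0, -85.0]
contact_force: [-0.8, 0.9, 0.8]
gripper_width: 0.0347
gripper_force: 14.5
```

```bash
python3 - <<'E'
from h import *
from plant import sensors
s=sensors.get_state();print(go((.557,.2625,.0112),69,s))
E
```

```text
{'shift': [-0.5834, -0.1734, -0.0035], 'spin': 0.453, 'j6': 22.0}
```

{"method": "drive_tool", "body": {"rows": [{"x": 0,"y": 0,"spin": 0,"z": -0.02,"fingers": -0.5},{"x": 0,"y": 0,"spin": 0,"z": -0.05,"fingers": -0.5},{"x": -0.02,"y": -0.006,"spin": 0,"z": -0.08,"fingers": -0.5},{"x": -0.06,"y": -0.018,"spin": 0,"z": -0.09,"fingers": -0.5},{"x": -0.11,"y": -0.033,"spin": 0,"z": -0.09,"fingers": -0.5},{"x": -0.16,"y": -0.048,"spin": 0,"z": -0.09,"fingers": -0.5},{"x": -0.21,"y": -0.063,"spin": 0,"z": -0.09,"fingers": -0.5},{"x": -0.26,"y": -0.078,"spin": 0,"z": -0.09,"fingers": -0.5},{"x": -0.31,"y": -0.093,"spin": 0,"z": -0.09,"fingers": -0.5},{"x": -0.35,"y": -0.105,"spin": 0,"z": -0.09,"fingers": -0.5}], "newtons": 15}}

```text
time_s: 6.55
tcp_pos: [0.5093, 0.0261, 0.0977]
eef_rot: [-180.0, 0.0, -85.0]
contact_force: [0.6, -0.8, -0.9]
gripper_width: 0.0346
gripper_force: 14.6
```

{"method": "drive_tool", "body": {"rows": [{"x": -0.04,"y": -0.012,"spin": 0.1,"z": 0,"fingers": -0.5},{"x": -0.08,"y": -0.024,"spin": 0.2,"z": 0,"fingers": -0.5},{"x": -0.12,"y": -0.036,"spin": 0.3,"z": 0,"fingers": -0.5},{"x": -0.16,"y": -0.048,"spin": 0.4,"z": 0,"fingers": -0.5},{"x": -0.2,"y": -0.06,"spin": 0.453,"z": 0,"fingers": -0.5},{"x": -0.225,"y": -0.066,"spin": 0.453,"z": 0,"fingers": -0.5},{"x": -0.234,"y": -0.068,"spin": 0.453,"z": 0,"fingers": -0.5},{"x": -0.234,"y": -0.068,"spin": 0.453,"z": 0,"fingers": -0.5}], "newtons": 15}}

```text
time_s: 7.55
tcp_pos: [0.5562, 0.2629, 0.0973]
eef_rot: [180.0, -0.0, -110.9]
contact_force: [1.0, -0.1, -0.4]
gripper_width: 0.0348
gripper_force: 14.6
```

```bash
python3 - <<'E'
from h import *
from plant import sensors
s=sensors.get_state();print(s['gripper_width'],s['gripper_force'],s['contact_force'],s['tcp_pos'],go((.557,.2625,.0112),69,s))
E
```

```text
0.03484052669555425 14.558313890156569 [ 0.97534716 -0.10286624 -0.38839115] [0.55619798 0.26287009 0.09733384] {'shift': [0.0, -0.0009, 0.0861], 'spin': 0.001, 'j6': -64.4}
```

{"method": "drive_tool", "body": {"rows": [{"x": 0,"y": 0,"spin": 0,"z": 0.03,"fingers": -0.5},{"x": 0,"y": 0,"spin": 0,"z": 0.055,"fingers": -0.5},{"x": 0,"y": 0,"spin": 0,"z": 0.07,"fingers": -0.5},{"x": 0,"y": 0,"spin": 0,"z": 0.078,"fingers": -0.5},{"x": 0,"y": 0,"spin": 0,"z": 0.083,"fingers": -0.5},{"x": 0,"y": 0,"spin": 0,"z": 0.086,"fingers": -0.5},{"x": 0,"y": 0,"spin": 0,"z": 0.086,"fingers": -0.5}], "newtons": 15}}

```text
time_s: 8.43
tcp_pos: [0.5567, 0.2632, 0.0119]
eef_rot: [-180.0, 0.0, -111.0]
contact_force: [0.0, 0.7, -1.2]
gripper_width: 0.0344
gripper_force: 14.6
```

{"method": "drive_tool", "body": {"rows": [{"x": 0,"y": 0,"spin": 0,"z": 0,"fingers": 0},{"x": 0,"y": 0,"spin": 0,"z": 0,"fingers": 0.4},{"x": 0,"y": 0,"spin": 0,"z": 0,"fingers": 0.4},{"x": 0,"y": 0,"spin": 0,"z": 0,"fingers": 0.4},{"x": 0,"y": 0,"spin": 0,"z": -0.02,"fingers": 0.4},{"x": 0,"y": 0,"spin": 0,"z": -0.05,"fingers": 0.7},{"x": 0,"y": 0,"spin": 0,"z": -0.1,"fingers": 0.7},{"x": 0,"y": 0,"spin": 0,"z": -0.1,"fingers": 0.7}], "newtons": 15}}

```text
time_s: 9.43
tcp_pos: [0.5589, 0.2647, 0.1162]
eef_rot: [-179.8, 0.4, -110.9]
contact_force: [0.1, 0.0, 0.3]
gripper_width: 0.0738
gripper_force: 0.0
```

```bash
python3 - <<'E'
from h import *
from plant import sensors
s=sensors.get_state();print(s['tcp_pos'],go((.443,.3165,.0077),65,s))
E
```

```text
[0.55891739 0.26472466 0.11621972] {'shift': [-0.0062, 0.1272, 0.108], 'spin': 0.071, 'j6': -64.4}
```

{"method": "drive_tool", "body": {"rows": [{"x": -0.002,"y": 0.05,"spin": 0.07,"z": 0,"fingers": 0.7},{"x": -0.004,"y": 0.09,"spin": 0.07,"z": 0.02,"fingers": 0.7},{"x": -0.005,"y": 0.126,"spin": 0.07,"z": 0.05,"fingers": 0.7},{"x": -0.005,"y": 0.126,"spin": 0.07,"z": 0.05,"fingers": 0.7},{"x": -0.005,"y": 0.126,"spin": 0.07,"z": 0.05,"fingers": 0.7}], "newtons": 15}}

```text
time_s: 10.05
tcp_pos: [0.441, 0.3132, 0.0618]
eef_rot: [-180.0, 0.0, -114.9]
contact_force: [0.3, 0.5, -0.2]
gripper_width: 0.0743
gripper_force: 0.0
```

```bash
python3 - <<'E'
from h import *
from plant import sensors,cams
import pickle
s=sensors.get_state();print(s['tcp_pos'],go((.443,.3165,.0077),65,s))
b=cams.capture('scene');pickle.dump(b,open('4.pkl','wb'))
cv2.imwrite('pics/g5.png',cv2.resize(b['pixels'][210:390,320:520][:,:,::-1],None,fx=3,fy=3,interpolation=2))
E
```

```text
[0.44104788 0.31315058 0.0618408 ] {'shift': [-0.0039, -0.0003, 0.0541], 'spin': 0.001, 'j6': -81.1}
```

View pics/g5.png

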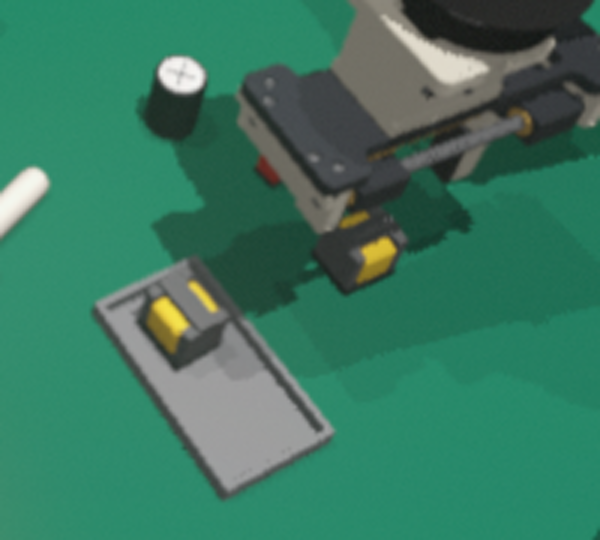

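{"method": "drive_tool", "body": {"rows": [{"x": -0.004,"y": 0,"spin": 0,"z": 0,"fingers": 0.7},{"x": -0.004,"y": 0,"spin": 0,"z": 0.02,"fingers": 0.7},{"x": -0.004,"y": 0,"spin": 0,"z": 0.04,"fingers": 0.7},{"x": -0.004,"y": 0,"spin": 0,"z": 0.054,"fingers": 0.7},{"x": -0.004,"y": 0,"spin": 0,"z": 0.054,"fingers": 0.3},{"x": -0.004,"y": 0,"spin": 0,"z": 0.054,"fingers": -0.5},{"x": -0.004,"y": 0,"spin": 0,"z": 0.054,"fingers": -0.5},{"x": -0.004,"y": 0,"spin": 0,"z": 0.054,"fingers": -0.5},{"x": -0.004,"y": 0,"spin": 0,"z": 0.054,"fingers": -0.5},{"x": -0.004,"y": 0,"spin": 0,"z": 0.054,"fingers": -0.5}], "newtons": 15}}

```text
time_s: 11.35
tcp_pos: [0.4426, 0.3167, 0.0081]
eef_rot: [-180.0, 0.0, -115.0]
contact_force: [-1.9, -0.4, 5.9]
gripper_width: 0.0377
gripper_force: 14.9
```

```bash
python3 - <<'E'
from h import *
from plant import sensors
s=sensors.get_state();print(s['gripper_width'],s['tcp_pos'],go((.5784,.3185,.0112),69,s))
E
```

```text
0.03766754455157689 [0.44255614 0.31673181 0.00814706] {'shift': [-0.0589, -0.1224, -0.003], 'spin': -0.069, 'j6': -81.2}
```

{"method": "drive_tool", "body": {"rows": [{"x": 0,"y": 0,"spin": 0,"z": -0.015,"fingers": -0.5},{"x": 0,"y": 0,"spin": 0,"z": -0.04,"fingers": -0.5},{"x": 0,"y": 0,"spin": 0,"z": -0.07,"fingers": -0.5},{"x": -0.02,"y": -0.04,"spin": -0.069,"z": -0.08,"fingers": -0.5},{"x": -0.04,"y": -0.08,"spin": -0.069,"z": -0.08,"fingers": -0.5},{"x": -0.055,"y": -0.115,"spin": -0.069,"z": -0.08,"fingers": -0.5},{"x": -0.059,"y": -0.122,"spin": -0.069,"z": -0.08,"fingers": -0.5},{"x": -0.059,"y": -0.122,"spin": -0.069,"z": -0.08,"fingers": -0.5},{"x": -0.059,"y": -0.122,"spin": -0.069,"z": -0.08,"fingers": -0.5}], "newtons": 15}}

```text
time_s: 12.48
tcp_pos: [0.5769, 0.3184, 0.0879]
eef_rot: [180.0, -0.0, -111.0]
contact_force: [-0.0, 0.9, -0.4]
gripper_width: 0.0384
gripper_force: 14.9
```

```bash
python3 - <<'E'
from h import *
from plant import sensors
s=sensors.get_state();print(s['gripper_width'],s['tcp_pos'],s['contact_force'],go((.5784,.3185,.0115),69,s))
E
```

```text
0.03841058222362529 [0.5768645  0.31837473 0.08788134] [-0.02986824  0.93651819 -0.41053576] {'shift': [-0.0007, -0.0014, 0.0764], 'spin': -0.0, 'j6': -66.8}
```

{"method": "drive_tool", "body": {"rows": [{"x": 0,"y": -0.001,"spin": 0,"z": 0.025,"fingers": -0.5},{"x": 0,"y": -0.001,"spin": 0,"z": 0.048,"fingers": -0.5},{"x": 0,"y": -0.001,"spin": 0,"z": 0.062,"fingers": -0.5},{"x": 0,"y": -0.001,"spin": 0,"z": 0.07,"fingers": -0.5},{"x": 0,"y": -0.001,"spin": 0,"z": 0.074,"fingers": -0.5},{"x": 0,"y": -0.001,"spin": 0,"z": 0.0765,"fingers": -0.5},{"x": 0,"y": -0.001,"spin": 0,"z": 0.0765,"fingers": -0.5}], "newtons": 15}}

```text
time_s: 13.35
tcp_pos: [0.579, 0.3181, 0.0115]
eef_rot: [-180.0, 0.0, -111.0]
contact_force: [-0.2, 0.3, 0.3]
gripper_width: 0.0379
gripper_force: 14.9
```

{"method": "drive_tool", "body": {"rows": [{"x": 0,"y": 0,"spin": 0,"z": 0,"fingers": 0},{"x": 0,"y": 0,"spin": 0,"z": 0,"fingers": 0.4},{"x": 0,"y": 0,"spin": 0,"z": 0,"fingers": 0.4},{"x": 0,"y": 0,"spin": 0,"z": 0,"fingers": 0.4},{"x": 0,"y": 0,"spin": 0,"z": -0.02,"fingers": 0.4},{"x": 0,"y": 0,"spin": 0,"z": -0.05,"fingers": 0.5},{"x": 0,"y": 0,"spin": 0,"z": -0.09,"fingers": 0.5},{"x": 0,"y": 0,"spin": 0,"z": -0.09,"fingers": 0.5},{"x": 0,"y": 0,"spin": 0,"z": -0.09,"fingers": 0.5}], "newtons": 15}}

```text
time_s: 14.48
tcp_pos: [0.5786, 0.318, 0.1011]
eef_rot: [180.0, 0.0, -111.0]
contact_force: [-1.2, -0.1, -0.4]
gripper_width: 0.0658
gripper_force: 0.0
```

```bash
python3 - <<'E'
from h import *
from plant import sensors
s=sensors.get_state();print(s['tcp_pos'],go((.4235,.170,.0077),90,s))
E
```

```text
[0.57855055 0.31797712 0.10106204] {'shift': [0.1938, 0.0916, 0.0933], 'spin': -0.367, 'j6': -66.7}
```

{"method": "drive_tool", "body": {"rows": [{"x": 0.045,"y": 0.021,"spin": -0.1,"z": 0,"fingers": 0.5},{"x": 0.09,"y": 0.042,"spin": -0.2,"z": 0,"fingers": 0.5},{"x": 0.135,"y": 0.063,"spin": -0.3,"z": 0.01,"fingers": 0.5},{"x": 0.175,"y": 0.083,"spin": -0.367,"z": 0.02,"fingers": 0.5},{"x": 0.194,"y": 0.092,"spin": -0.367,"z": 0.03,"fingers": 0.5},{"x": 0.194,"y": 0.092,"spin": -0.367,"z": 0.03,"fingers": 0.5},{"x": 0.194,"y": 0.092,"spin": -0.367,"z": 0.03,"fingers": 0.5}], "newtons": 15}}

```text
time_s: 15.35
tcp_pos: [0.424, 0.1705, 0.0712]
eef_rot: [-180.0, -0.0, -90.0]
contact_force: [1.4, 0.9, 0.7]
gripper_width: 0.0657
gripper_force: 0.0
```

```bash
python3 - <<'E'
from h import *
from plant import sensors
s=sensors.get_state();print(s['tcp_pos'],go((.4235,.170,.0077),90,s))
E
```

```text
[0.42395633 0.17049005 0.07115965] {'shift': [0.0005, 0.0005, 0.0635], 'spin': 0.0, 'j6': -46.7}
```

{"method": "drive_tool", "body": {"rows": [{"x": 0,"y": 0,"spin": 0,"z": 0.02,"fingers": 0.5},{"x": 0,"y": 0,"spin": 0,"z": 0.045,"fingers": 0.5},{"x": 0,"y": 0,"spin": 0,"z": 0.0635,"fingers": 0.5},{"x": 0,"y": 0,"spin": 0,"z": 0.0635,"fingers": 0.5},{"x": 0,"y": 0,"spin": 0,"z": 0.0635,"fingers": 0},{"x": 0,"y": 0,"spin": 0,"z": 0.0635,"fingers": -0.5},{"x": 0,"y": 0,"spin": 0,"z": 0.0635,"fingers": -0.5},{"x": 0,"y": 0,"spin": 0,"z": 0.0635,"fingers": -0.5},{"x": 0,"y": 0,"spin": 0,"z": 0.0635,"fingers": -0.5},{"x": 0,"y": 0,"spin": 0,"z": 0.0635,"fingers": -0.5}], "newtons": 12}}

```text
time_s: 16.6
tcp_pos: [0.4236, 0.1702, 0.0081]
eef_rot: [-180.0, 0.0, -90.0]
contact_force: [-0.8, -0.0, 6.5]
gripper_width: 0.0349
gripper_force: 12.0
```

```bash
python3 - <<'E'
from h import *
from plant import sensors
s=sensors.get_state();y=np.array([-np.sin(np.radians(17)),np.cos(np.radians(17))]);c=np.array([.6056,-.2625])
print(c-.024*y,c+.033*y,s['gripper_width'],s['tcp_pos'],go((*(c-.024*y),.0115),107,s))
E
```

```text
[ 0.61261692 -0.28545131] [ 0.59595173 -0.23094194] 0.03491946453765731 [0.42355338 0.17018797 0.00809059] {'shift': [0.4557, -0.189, -0.0035], 'spin': -0.296, 'j6': -46.7}
```

{"method": "drive_tool", "body": {"rows": [{"x": 0,"y": 0,"spin": 0,"z": -0.015,"fingers": -0.5},{"x": 0,"y": 0,"spin": 0,"z": -0.04,"fingers": -0.5},{"x": 0,"y": 0,"spin": 0,"z": -0.07,"fingers": -0.5},{"x": 0.03,"y": -0.012,"spin": 0,"z": -0.09,"fingers": -0.5},{"x": 0.07,"y": -0.029,"spin": 0,"z": -0.09,"fingers": -0.5},{"x": 0.11,"y": -0.046,"spin": 0,"z": -0.09,"fingers": -0.5},{"x": 0.15,"y": -0.062,"spin": 0,"z": -0.09,"fingers": -0.5},{"x": 0.19,"y": -0.079,"spin": 0,"z": -0.09,"fingers": -0.5},{"x": 0.23,"y": -0.095,"spin": 0,"z": -0.09,"fingers": -0.5},{"x": 0.26,"y": -0.108,"spin": 0,"z": -0.09,"fingers": -0.5}], "newtons": 12}}

```text
time_s: 17.85
tcp_pos: [0.5315, -0.0917, 0.0974]
eef_rot: [180.0, -0.0, -90.1]
contact_force: [0.2, 0.3, -0.8]
gripper_width: 0.0345
gripper_force: 12.0
```

{"method": "drive_tool", "body": {"rows": [{"x": 0.035,"y": -0.014,"spin": -0.07,"z": 0,"fingers": -0.5},{"x": 0.075,"y": -0.031,"spin": -0.14,"z": 0,"fingers": -0.5},{"x": 0.115,"y": -0.048,"spin": -0.21,"z": 0,"fingers": -0.5},{"x": 0.155,"y": -0.064,"spin": -0.296,"z": 0,"fingers": -0.5},{"x": 0.185,"y": -0.077,"spin": -0.296,"z": 0,"fingers": -0.5},{"x": 0.196,"y": -0.081,"spin": -0.296,"z": 0,"fingers": -0.5},{"x": 0.196,"y": -0.081,"spin": -0.296,"z": 0,"fingers": -0.5},{"x": 0.196,"y": -0.081,"spin": -0.296,"z": 0,"fingers": -0.5}], "newtons": 12}}

```text
time_s: 18.85
tcp_pos: [0.6119, -0.2851, 0.0976]
eef_rot: [180.0, 0.0, -73.0]
contact_force: [0.3, 0.1, -0.9]
gripper_width: 0.0347
gripper_force: 12.0
```

```bash
python3 - <<'E'
from h import *
from plant import sensors
s=sensors.get_state();print(s['gripper_width'],s['tcp_pos'],go((.6126,-.2855,.0115),107,s))
E
```

```text
0.03474770618061579 [ 0.61190754 -0.28511347  0.09759796] {'shift': [0.0006, -0.0006, 0.0861], 'spin': -0.0, 'j6': 25.5}
```

{"method": "drive_tool", "body": {"rows": [{"x": 0,"y": 0,"spin": 0,"z": 0.03,"fingers": -0.5},{"x": 0,"y": 0,"spin": 0,"z": 0.055,"fingers": -0.5},{"x": 0,"y": 0,"spin": 0,"z": 0.07,"fingers": -0.5},{"x": 0,"y": 0,"spin": 0,"z": 0.078,"fingers": -0.5},{"x": 0,"y": 0,"spin": 0,"z": 0.083,"fingers": -0.5},{"x": 0,"y": 0,"spin": 0,"z": 0.086,"fingers": -0.5},{"x": 0,"y": 0,"spin": 0,"z": 0.086,"fingers": -0.5}], "newtons": 12}}

```text
time_s: 19.73
tcp_pos: [0.6125, -0.2861, 0.012]
eef_rot: [-180.0, -0.0, -73.0]
contact_force: [-0.6, -0.5, -0.4]
gripper_width: 0.0347
gripper_force: 12.0
```

{"method": "drive_tool", "body": {"rows": [{"x": 0,"y": 0,"spin": 0,"z": 0,"fingers": 0},{"x": 0,"y": 0,"spin": 0,"z": 0,"fingers": 0.4},{"x": 0,"y": 0,"spin": 0,"z": 0,"fingers": 0.4},{"x": 0,"y": 0,"spin": 0,"z": 0,"fingers": 0.4},{"x": 0,"y": 0,"spin": 0,"z": -0.02,"fingers": 0.4},{"x": 0,"y": 0,"spin": 0,"z": -0.05,"fingers": 0.3},{"x": 0,"y": 0,"spin": 0,"z": -0.1,"fingers": 0.2},{"x": 0,"y": 0,"spin": 0,"z": -0.1,"fingers": 0.2},{"x": 0,"y": 0,"spin": 0,"z": -0.1,"fingers": 0.2}], "newtons": 12}}

```text
time_s: 20.85
tcp_pos: [0.6122, -0.2859, 0.1117]
eef_rot: [-180.0, 0.0, -73.1]
contact_force: [1.1, -1.4, -1.0]
gripper_width: 0.0528
gripper_force: 0.0
```

```bash
python3 - <<'E'
from h import *
from plant import sensors
s=sensors.get_state();print(s['tcp_pos'],go((.442,.0145,.0077),90,s))
E
```

```text
[ 0.61216504 -0.28588112  0.11169869] {'shift': [-0.3369, 0.0753, 0.104], 'spin': 0.296, 'j6': 25.5}
```

{"method": "drive_tool", "body": {"rows": [{"x": -0.05,"y": 0.011,"spin": 0.05,"z": 0,"fingers": 0.2},{"x": -0.1,"y": 0.022,"spin": 0.1,"z": 0,"fingers": 0.2},{"x": -0.15,"y": 0.033,"spin": 0.15,"z": 0,"fingers": 0.2},{"x": -0.2,"y": 0.044,"spin": 0.2,"z": 0,"fingers": 0.2},{"x": -0.25,"y": 0.056,"spin": 0.25,"z": 0,"fingers": 0.2},{"x": -0.3,"y": 0.067,"spin": 0.296,"z": 0.02,"fingers": 0.2},{"x": -0.337,"y": 0.075,"spin": 0.296,"z": 0.04,"fingers": 0.2},{"x": -0.337,"y": 0.075,"spin": 0.296,"z": 0.04,"fingers": 0.2},{"x": -0.337,"y": 0.075,"spin": 0.296,"z": 0.04,"fingers": 0.2}], "newtons": 10}}

```text
time_s: 21.98
tcp_pos: [0.4422, 0.0144, 0.0713]
eef_rot: [180.0, -0.0, -89.9]
contact_force: [0.5, 0.4, -0.4]
gripper_width: 0.0527
gripper_force: 0.0
```

```bash
python3 - <<'E'
from h import *
from plant import sensors
s=sensors.get_state();print(s['tcp_pos'],go((.442,.0145,.0077),90,s))
E
```

```text
[0.44224625 0.01438085 0.07133398] {'shift': [-0.0002, 0.0002, 0.0636], 'spin': 0.001, 'j6': -27.5}
```

{"method": "drive_tool", "body": {"rows": [{"x": 0,"y": 0,"spin": 0,"z": 0.02,"fingers": 0.2},{"x": 0,"y": 0,"spin": 0,"z": 0.045,"fingers": 0.2},{"x": 0,"y": 0,"spin": 0,"z": 0.0635,"fingers": 0.2},{"x": 0,"y": 0,"spin": 0,"z": 0.0635,"fingers": 0.2},{"x": 0,"y": 0,"spin": 0,"z": 0.0635,"fingers": -0.2},{"x": 0,"y": 0,"spin": 0,"z": 0.0635,"fingers": -0.9},{"x": 0,"y": 0,"spin": 0,"z": 0.0635,"fingers": -0.9},{"x": 0,"y": 0,"spin": 0,"z": 0.0635,"fingers": -0.9},{"x": 0,"y": 0,"spin": 0,"z": 0.0635,"fingers": -0.9},{"x": 0,"y": 0,"spin": 0,"z": 0.0635,"fingers": -0.9}], "newtons": 10}}

```text
time_s: 23.22
tcp_pos: [0.4425, 0.0146, 0.0085]
eef_rot: [-180.0, 0.0, -90.0]
contact_force: [-0.2, -0.1, 6.0]
gripper_width: 0.0212
gripper_force: 10.0
```

```bash
python3 - <<'E'
from h import *
from plant import sensors
s=sensors.get_state()
print(s['gripper_width'],s['tcp_pos'],go((.596,-.231,.0115),107,s))
E
```

```text
0.02116905051840449 [0.44252537 0.0145597  0.00845344] {'shift': [0.2456, -0.1534, -0.003], 'spin': -0.296, 'j6': -27.6}
```

{"method": "drive_tool", "body": {"rows": [{"x": 0,"y": 0,"spin": 0,"z": -0.015,"fingers": -0.9},{"x": 0,"y": 0,"spin": 0,"z": -0.04,"fingers": -0.9},{"x": 0,"y": 0,"spin": 0,"z": -0.07,"fingers": -0.9},{"x": 0.03,"y": -0.019,"spin": -0.06,"z": -0.09,"fingers": -0.9},{"x": 0.07,"y": -0.044,"spin": -0.12,"z": -0.09,"fingers": -0.9},{"x": 0.11,"y": -0.069,"spin": -0.18,"z": -0.09,"fingers": -0.9},{"x": 0.15,"y": -0.094,"spin": -0.24,"z": -0.09,"fingers": -0.9},{"x": 0.19,"y": -0.119,"spin": -0.296,"z": -0.09,"fingers": -0.9},{"x": 0.225,"y": -0.141,"spin": -0.296,"z": -0.09,"fingers": -0.9},{"x": 0.246,"y": -0.153,"spin": -0.296,"z": -0.09,"fingers": -0.9}], "newtons": 10}}

```text
time_s: 24.48
tcp_pos: [0.5957, -0.2333, 0.0972]
eef_rot: [179.9, 0.0, -73.1]
contact_force: [-0.8, 0.4, 0.9]
gripper_width: 0.0212
gripper_force: 10.0
```

{"method": "drive_tool", "body": {"rows": [{"x": 0,"y": 0,"spin": 0,"z": 0,"fingers": -0.9},{"x": 0,"y": 0,"spin": 0,"z": 0,"fingers": -0.9}], "newtons": 10}}

```text
time_s: 24.72
tcp_pos: [0.5946, -0.2312, 0.0975]
eef_rot: [179.9, 0.0, -73.1]
contact_force: [0.4, -0.4, -0.2]
gripper_width: 0.0215
gripper_force: 10.0
```

```bash
python3 - <<'E'
from h import *
from plant import sensors
s=sensors.get_state()
print(s['gripper_width'],s['tcp_pos'],go((.596,-.231,.0118),107,s))
E
```

```text
0.021500727960765412 [ 0.59461968 -0.23121107  0.09754325] {'shift': [0.0003, -0.0015, 0.0857], 'spin': -0.001, 'j6': 20.7}
```

{"method": "drive_tool", "body": {"rows": [{"x": 0,"y": -0.001,"spin": 0,"z": 0.03,"fingers": -0.9},{"x": 0,"y": -0.001,"spin": 0,"z": 0.055,"fingers": -0.9},{"x": 0,"y": -0.001,"spin": 0,"z": 0.07,"fingers": -0.9},{"x": 0,"y": -0.001,"spin": 0,"z": 0.078,"fingers": -0.9},{"x": 0,"y": -0.001,"spin": 0,"z": 0.083,"fingers": -0.9},{"x": 0,"y": -0.001,"spin": 0,"z": 0.086,"fingers": -0.9},{"x": 0,"y": -0.001,"spin": 0,"z": 0.086,"fingers": -0.9}], "newtons": 10}}

```text
time_s: 25.6
tcp_pos: [0.5964, -0.2313, 0.0125]
eef_rot: [-180.0, -0.0, -73.0]
contact_force: [0.2, -0.7, -0.9]
gripper_width: 0.0219
gripper_force: 10.0
```

{"method": "drive_tool", "body": {"rows": [{"x": 0,"y": 0,"spin": 0,"z": 0,"fingers": -0.3},{"x": 0,"y": 0,"spin": 0,"z": 0,"fingers": 0.1},{"x": 0,"y": 0,"spin": 0,"z": 0,"fingers": 0.2},{"x": 0,"y": 0,"spin": 0,"z": 0,"fingers": 0.2},{"x": 0,"y": 0,"spin": 0,"z": -0.02,"fingers": 0.2},{"x": 0,"y": 0,"spin": 0,"z": -0.05,"fingers": 0.2},{"x": 0,"y": 0,"spin": 0,"z": -0.1,"fingers": 0.2},{"x": 0,"y": 0,"spin": 0,"z": -0.1,"fingers": 0.2},{"x": 0,"y": 0,"spin": 0,"z": -0.1,"fingers": 0.2}], "newtons": 15}}

```text
time_s: 26.72
tcp_pos: [0.5961, -0.2311, 0.1122]
eef_rot: [-180.0, 0.0, -73.1]
contact_force: [0.7, -0.2, 0.4]
gripper_width: 0.0525
gripper_force: 0.0
```

```bash
python3 - <<'E'
from h import *
from plant import sensors
s=sensors.get_state();print(s['tcp_pos'],go((.443,-.166,.0077),167.5,s))
E
```

```text
[ 0.59605703 -0.23112796  0.11221125] {'shift': [-0.1069, 0.1275, 0.1045], 'spin': -1.057, 'j6': 20.7}
```

{"method": "drive_tool", "body": {"rows": [{"x": -0.015,"y": 0.018,"spin": -0.17,"z": 0,"fingers": 0.2},{"x": -0.03,"y": 0.036,"spin": -0.34,"z": 0,"fingers": 0.2},{"x": -0.045,"y": 0.054,"spin": -0.51,"z": 0,"fingers": 0.2},{"x": -0.06,"y": 0.072,"spin": -0.68,"z": 0,"fingers": 0.2},{"x": -0.08,"y": 0.095,"spin": -0.85,"z": 0,"fingers": 0.2},{"x": -0.107,"y": 0.1275,"spin": -1.0,"z": 0.02,"fingers": 0.2},{"x": -0.107,"y": 0.1275,"spin": -1.057,"z": 0.04,"fingers": 0.2},{"x": -0.107,"y": 0.1275,"spin": -1.057,"z": 0.04,"fingers": 0.2},{"x": -0.107,"y": 0.1275,"spin": -1.057,"z": 0.04,"fingers": 0.2}], "newtons": 15}}

```text
time_s: 27.85
tcp_pos: [0.4435, -0.1662, 0.0722]
eef_rot: [180.0, 0.0, -12.6]
contact_force: [0.6, -0.2, 1.1]
gripper_width: 0.0521
gripper_force: 0.0
```

```bash
python3 - <<'E'
from h import *
from plant import sensors
s=sensors.get_state();print(s['tcp_pos'],go((.443,-.166,.0077),167.5,s))
E
```

```text
[ 0.44348701 -0.16624548  0.07222464] {'shift': [-0.0005, -0.0002, 0.0645], 'spin': -0.001, 'j6': 74.1}
```

{"method": "drive_tool", "body": {"rows": [{"x": 0,"y": 0,"spin": 0,"z": 0.02,"fingers": 0.2},{"x": 0,"y": 0,"spin": 0,"z": 0.045,"fingers": 0.2},{"x": 0,"y": 0,"spin": 0,"z": 0.064,"fingers": 0.2},{"x": 0,"y": 0,"spin": 0,"z": 0.064,"fingers": 0.2},{"x": 0,"y": 0,"spin": 0,"z": 0.064,"fingers": -0.2},{"x": 0,"y": 0,"spin": 0,"z": 0.064,"fingers": -0.8},{"x": 0,"y": 0,"spin": 0,"z": 0.064,"fingers": -0.8},{"x": 0,"y": 0,"spin": 0,"z": 0.064,"fingers": -0.8},{"x": 0,"y": 0,"spin": 0,"z": 0.064,"fingers": -0.8},{"x": 0,"y": 0,"spin": 0,"z": 0.064,"fingers": -0.8}], "newtons": 15}}

```text
time_s: 29.1
tcp_pos: [0.4435, -0.1661, 0.0088]
eef_rot: [-180.0, -0.1, -12.5]
contact_force: [-0.4, 1.1, 7.4]
gripper_width: 0.0254
gripper_force: 15.0
```

```bash
python3 - <<'E'
from h import *
from plant import sensors
s=sensors.get_state()
print(s['gripper_width'],s['gripper_force'],s['tcp_pos'],go((.6261,-.017,.0115),258,s))
E
```

```text
0.025448584571084683 15.000765323638916 [ 0.44352864 -0.16610747  0.00876154] {'shift': [0.1461, -0.185, -0.0026], 'spin': 1.563, 'j6': 74.2}
```

{"method": "drive_tool", "body": {"rows": [{"x": 0,"y": 0,"spin": 0,"z": -0.015,"fingers": -0.8},{"x": 0,"y": 0,"spin": 0,"z": -0.04,"fingers": -0.8},{"x": 0,"y": 0,"spin": 0,"z": -0.07,"fingers": -0.8},{"x": 0.02,"y": -0.025,"spin": 0.1,"z": -0.09,"fingers": -0.8},{"x": 0.04,"y": -0.05,"spin": 0.22,"z": -0.09,"fingers": -0.8},{"x": 0.06,"y": -0.075,"spin": 0.36,"z": -0.09,"fingers": -0.8},{"x": 0.08,"y": -0.1,"spin": 0.5,"z": -0.09,"fingers": -0.8},{"x": 0.1,"y": -0.125,"spin": 0.64,"z": -0.09,"fingers": -0.8},{"x": 0.12,"y": -0.15,"spin": 0.76,"z": -0.09,"fingers": -0.8},{"x": 0.146,"y": -0.185,"spin": 0.86,"z": -0.09,"fingers": -0.8}], "newtons": 15}}

```text
time_s: 30.35
tcp_pos: [0.6258, -0.0166, 0.098]
eef_rot: [180.0, 0.0, -62.0]
contact_force: [0.9, -0.6, -0.6]
gripper_width: 0.0259
gripper_force: 15.0
```

{"method": "drive_tool", "body": {"rows": [{"x": 0,"y": 0,"spin": 0.14,"z": 0,"fingers": -0.8},{"x": 0,"y": 0,"spin": 0.28,"z": 0,"fingers": -0.8},{"x": 0,"y": 0,"spin": 0.42,"z": 0,"fingers": -0.8},{"x": 0,"y": 0,"spin": 0.56,"z": 0,"fingers": -0.8},{"x": 0,"y": 0,"spin": 0.66,"z": 0,"fingers": -0.8},{"x": 0,"y": 0,"spin": 0.703,"z": 0,"fingers": -0.8},{"x": 0,"y": 0,"spin": 0.703,"z": 0,"fingers": -0.8},{"x": 0,"y": 0,"spin": 0.703,"z": 0,"fingers": -0.8}], "newtons": 15}}

```text
time_s: 31.35
tcp_pos: [0.6255, -0.017, 0.098]
eef_rot: [180.0, -0.0, -102.0]
contact_force: [-0.7, -0.8, -1.1]
gripper_width: 0.0261
gripper_force: 15.0
```

```bash
python3 - <<'E'
from h import *
from plant import sensors,cams
s=sensors.get_state()
print(s['gripper_width'],s['tcp_pos'],go((.6261,-.017,.0118),258,s))
b=cams.capture('scene');cv2.imwrite('pics/g6.png',cv2.resize(b['pixels'][110:300,120:330][:,:,::-1],None,fx=3,fy=3,interpolation=2))
E
```

```text
0.026139364813142153 [ 0.62546883 -0.0170446   0.09800992] {'shift': [-0.0002, -0.0006, 0.0862], 'spin': 0.0, 'j6': -28.3}
```

View pics/g6.png

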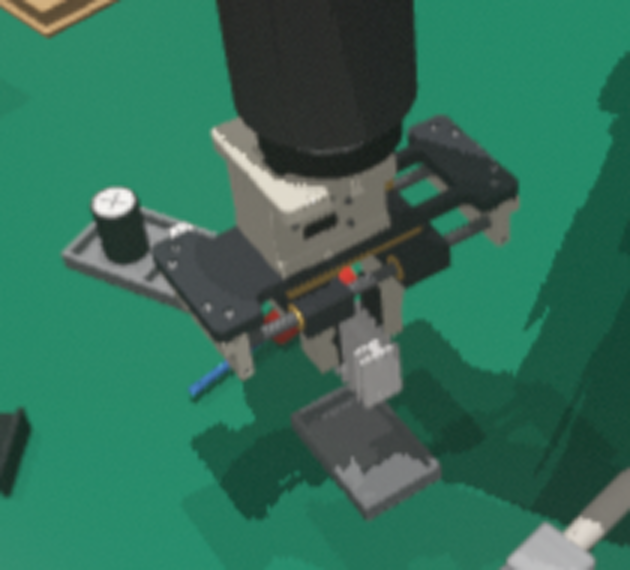

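{"method": "drive_tool", "body": {"rows": [{"x": 0,"y": 0,"spin": 0,"z": 0.03,"fingers": -0.8},{"x": 0,"y": 0,"spin": 0,"z": 0.055,"fingers": -0.8},{"x": 0,"y": 0,"spin": 0,"z": 0.07,"fingers": -0.8},{"x": 0,"y": 0,"spin": 0,"z": 0.078,"fingers": -0.8},{"x": 0,"y": 0,"spin": 0,"z": 0.083,"fingers": -0.8},{"x": 0,"y": 0,"spin": 0,"z": 0.086,"fingers": -0.8},{"x": 0,"y": 0,"spin": 0,"z": 0.086,"fingers": -0.8}], "newtons": 15}}

```text
time_s: 32.28
tcp_pos: [0.6258, -0.017, 0.0125]
eef_rot: [-180.0, 0.0, -102.0]
contact_force: [0.2, 0.4, -2.1]
gripper_width: 0.0259
gripper_force: 15.0
```

{"method": "drive_tool", "body": {"rows": [{"x": 0,"y": 0,"spin": 0,"z": 0,"fingers": -0.3},{"x": 0,"y": 0,"spin": 0,"z": 0,"fingers": 0.1},{"x": 0,"y": 0,"spin": 0,"z": 0,"fingers": 0.2},{"x": 0,"y": 0,"spin": 0,"z": 0,"fingers": 0.2},{"x": 0,"y": 0,"spin": 0,"z": -0.02,"fingers": 0.2},{"x": 0,"y": 0,"spin": 0,"z": -0.05,"fingers": 0.2},{"x": 0,"y": 0,"spin": 0,"z": -0.1,"fingers": 0.2},{"x": 0,"y": 0,"spin": 0,"z": -0.15,"fingers": 0.2},{"x": 0,"y": 0,"spin": 0,"z": -0.17,"fingers": 0.2},{"x": 0,"y": 0,"spin": 0,"z": -0.17,"fingers": 0.2}], "newtons": 15}}

```text
time_s: 33.52
tcp_pos: [0.6266, -0.0168, 0.1843]
eef_rot: [-179.8, 0.1, -102.0]
contact_force: [0.2, 0.3, -0.7]
gripper_width: 0.0525
gripper_force: 0.0
```

{"method": "drive_tool", "body": {"rows": [{"x": 0.02,"y": 0.05,"spin": 0,"z": 0,"fingers": 0.2},{"x": 0.04,"y": 0.1,"spin": 0,"z": 0,"fingers": 0.2},{"x": 0.04,"y": 0.15,"spin": 0,"z": 0,"fingers": 0.2},{"x": 0.04,"y": 0.2,"spin": 0,"z": 0,"fingers": 0.2},{"x": 0.04,"y": 0.2,"spin": 0,"z": 0,"fingers": 0.2},{"x": 0.04,"y": 0.2,"spin": 0,"z": 0,"fingers": 0.2}], "newtons": 15}}

```text
time_s: 34.28
tcp_pos: [0.4217, -0.0143, 0.1819]
eef_rot: [-180.0, -0.0, -102.0]
contact_force: [0.1, 0.9, 0.8]
gripper_width: 0.0521
gripper_force: 0.0
```

```bash
python3 - <<'E'
from h import *
from plant import sensors,cams
s=sensors.get_state()
print(s['gripper_width'],s['tcp_pos'],s['time_s'])
a=cams.capture('top');b=cams.capture('scene')
cv2.imwrite('pics/f1.png',a['pixels'][:,:,::-1])
cv2.imwrite('pics/f2.png',cv2.resize(b['pixels'][120:400,100:480][:,:,::-1],None,fx=2,fy=2,interpolation=2))
E
```

```text
0.05205088773686159 [ 0.42174059 -0.01434     0.1819251 ] 34.275
```

View pics/f1.png

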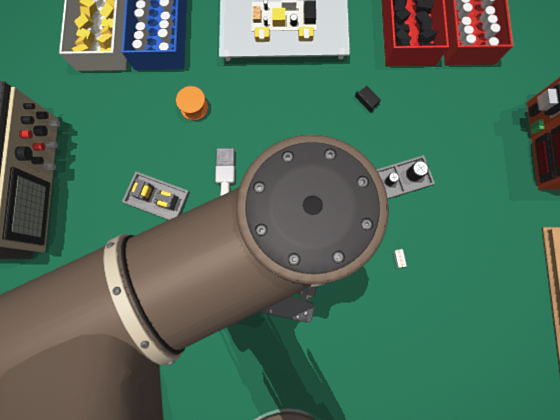

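View pics/f2.png

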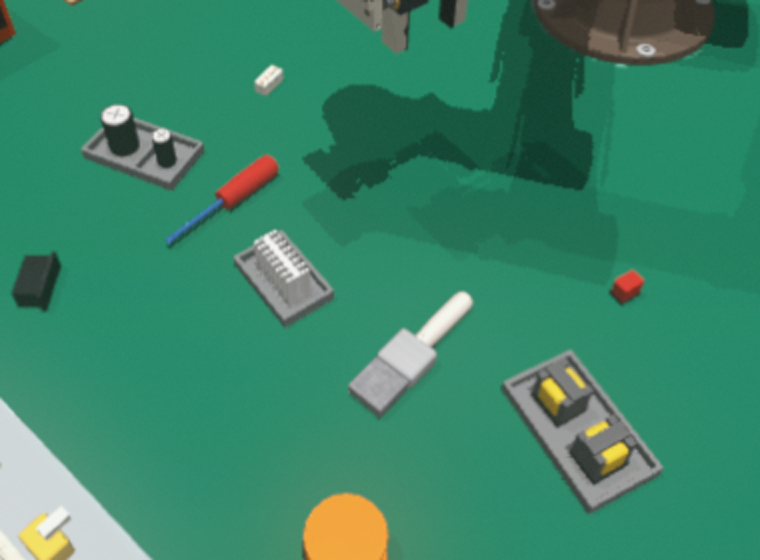

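```bash
python3 - <<'E'
from h import *
from plant import cams
c0=np.array([.6056,-.2625]);t=np.radians(17);M=np.array([[np.cos(t),np.sin(t)],[-np.sin(t),np.cos(t)]])
a=cams.capture('top');b=cams.capture('scene')
for c,L in((a,((420,169,.053),(393,178,.045))),(b,((159,176,.053),(180,188,.045)))):
  for x,y,h in L:
    w=c['pixels'][y-10:y+11,x-10:x+11];m=(w.min(2)>150).astype(np.uint8)
    k=max(cv2.findContours(m,0,1)[0],key=cv2.contourArea).reshape(-1,2)+[x-10,y-10]
    P=cast(c,k,h);print(M@((P.max(0)+P.min(0))/2-c0),np.ptp(P,0))
E
```

```text
[ 0.00227538 -0.0267277 ] [0.02869419 0.02810473]
[0.00752221 0.03695743] [0.02659161 0.03218728]
[ 0.00097261 -0.02379102] [0.02923567 0.02961369]
[0.00253764 0.02798381] [0.02638862 0.02838419]
```

```bash
python3 -c "
from plant import r
print(r.close_job())"
```

```text
the job is handed in; nothing more can be done
None
```

I handed the job in at about 34 s with all five parts upright in their trays, released and clear of the gripper; the final pictures showed them in place, but no verdict came back, and the small capacitor's position in its bay is only a rough check.

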